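Present a blood slide to the label reader

ROBOT

A 7-joint arm with a two-finger parallel gripper is mounted at the origin on the work surface. World frame = base frame: x ahead of the robot, y to its left, z up, the work surface at z = 0. Lengths are in m, angles in rad, forces in N, time in s.
With the tool pointing down it reaches from about 0.4 to 0.85 m from the base axis. Payload 10.4 kg.
Tool frame: the origin (TCP) lies at the very end of the fingers, on their centre line; the grasp point (between the pads) lies manip.hold_point_z behind it (manip.hold_point_z is the distance from the TCP to the grasp point, in m); z points along the fingers, x is the direction in which the jaws open and shut, and the axes are right-handed (so a half turn about z gives the same grasp; the last joint's range is limited). The gripper opens to 85 mm and grips with 20 to 120 N. Pads are 22 mm wide; open, the fingers measure 114 mm over their backs; the gripper's body (76 mm by 85 mm) begins 54 mm behind the grasp point. The pads swing forward as they close: fully open they stand 13 mm farther back than shut.
Start: joints at [-1.311, 0.332, -0.065, 1.46, 0.022, 1.35, -0.088], TCP at [0.174, 0.6, 0.231] pointing down, gripper open.
Joint ranges: [-2.6, 2.6], [-0.5, 2.12], [-1.47, 1.34], [0.16, 2.42], [-1.27, 4.41], [0.06, 2.06], [-2.6, 2.6]. Speed limits (rad/s): [2.22, 2.22, 2.79, 2.79, 3.14, 3.14, 3.14].

INTERFACE

Orientations are given as a unit quaternion [x, y, z, w].
In Python, from workcell import readout, camera, camera_info, manip gives the robot as it stands.
- The arm moves only by the tool play_rows, never from a script. Its argument "rows" is a list of rows, each a list of 3 entries, a list of its own where there are three numbers: the shift along the world's x, y, z in mm, then the turn, a rotation vector about the world's x, y, z in degrees, then the finger opening in mm, from 0 to 85.4. In form: [[[tx, ty, tz], [rx, ry, rz], fingers], ...]. A call has 1 to 12 rows; each row shifts and turns the commanded pose from where the row before left it; what a row does not reach is not made up. A row lasts 1/8 s, in which the tool goes at most 62.5 mm and 10.7 degrees, less where a joint would pass 70% of its speed; a pose out of reach is approached as far as the arm can. A call with a gripper value outside its range is refused whole. The fingers move at their own pace and stop on an object; "force" is the grip in N (left out, the last holds). Time passes only in rows, so rows that do not move let the fingers close. It gives the time, the measured TCP pose, the force and the opening at its end, in the units of the state.
- readout.get_obs(): the state, without advancing time (a new reading comes with each control period).
- camera(name): name is "scene" or "top" or "wrist"; returns the picture (480x640x3 uint8, blue, green, red); there is no depth.
- camera_info(name): a dict with "fx", "fy", "cx", "cy" (pixels), "world_from_camera" (4x4, takes a point from camera to world coordinates). Camera axes: x right, y up, looking along -z (the intrinsics and any distortion apply to the point x, -y, -z); pixel columns grow to the right and rows downward; lengths in m; the calibration is good to about 2 mm. The wrist camera is an equidistant fisheye: a pixel r from the principal point sees the ray r / f radians off the axis. A picture is of the moment at which its call begins: read the wrist's pose just before it. camera_info takes no time and is no camera call; for the wrist camera it gives the pose at the moment of the call.
- manip.hand_in(): hands the job in, once; it reports no verdict.
The state is a dict: "clock": time; "joint_pos": joint angles; "joint_velocities": joint speeds; "tau": joint torques, N m; "position": TCP position; "ee_rot": TCP orientation; "ft_force": force on the tool from outside, world axes, zero at the start; "torque": the same for the moment, N m; "grip_width": opening from 0.0 (shut) to 1.0 (fully open).
Only numpy, scipy, OpenCV 4.12 (cv2) and the standard library are available. Lean on these libraries where they do the work, as an engineer would, in place of code of your own. Each camera call takes 0.05 s, during which the arm holds its last target.

TASK

Pull the slide cabinet's tray out to its stop and leave it out, then pick up the glass slide lying in it. One of its two pale ends is the frosted label end, told by the small notch cut out of one corner: present the slide to the reader, held still in the gripper a few centimetres above the base plate, level and label side up, with the notched label end pointing at the amber window and centred over the yellow mark. Finish while holding it there, gripped clear of the label end, and leave the bottle, the jar and the dish where they stand.

Things in the scene. Friction and masses are not known exactly. Their poses are not given: they have to be found in the camera images.
- cabinet: Fixed low white slide cabinet, 220 deep (x) x 200 wide (y) x 70 mm high, on the work surface; origin at the centre of its underside. Its front faces its own -x and is closed by the tray's blue panel (12 mm thick, top edge 60 mm above the work surface, 110 to 122 mm from the origin when shut).
- tray (a joint): How far the tray is pulled out along the cabinet's -x, in m: 0 shut (the start), 0.16 at its stop. About 1 N of friction; stays where it is left. Open dark blue box, 176 mm wide, floor 15 mm and side walls 35 mm above the work surface. On it a fixed round black riser, 28 mm across, 16 mm high, carries the slide: 30 mm in front of the cabinet's origin when shut, 190 mm at the stop.
- tray_handle (a point): Middle of the tray's handle, a level round steel bar, 10 mm thick, 100 mm long along the cabinet's y, 45 mm above the work surface. Its centre line is 45 mm in front of the panel, with free room for a finger between, but for two 8 mm stems 44 mm to either side of the middle. Axes as the cabinet's; moves with the tray.
- slide_center (a point): Centre of the loose glass slide, 90 (x) x 36 (y) x 7 mm, about 40 g, lying level on the riser, label side (z) up, at any yaw. Its +x points to the label end. Both ends are pale (24 mm each), the middle is clear with a dark red spot; the label end is slightly whiter and has an 8 x 8 mm notch in its +x +y corner. Underside 31 mm above the work surface: free room under its edges.
- slide_label (a point): Middle of the slide's frosted label end: 33 mm from slide_center along the slide's +x. The label end covers 21 to 45 mm from slide_center. Axes as the slide's.
- reader_mark (a point): Centre of the yellow mark (24 mm across) on the fixed label reader's black base plate, 8 mm above the work surface. Its +x points to the amber window in the grey housing (110 wide, 85 mm high, green strip on top) that begins 45 mm from the mark along +x. The white outline on the plate shows how the slide belongs: its centre 33 mm from the mark along -x.
- disinfectant: Bystander: white bottle with a blue cap, 54 mm across, 105 mm high, standing loose; origin at the centre of its underside.
- specimen_jar: Bystander: clear jar with a red lid, 56 mm across, 65 mm high, standing loose; origin at the centre of its underside.
- steel_dish: Bystander: round steel dish, 90 mm across, 35 mm high, standing loose; origin at the centre of its underside.
Things that resemble listed ones, but are neither listed nor needed, are in the scene too. Several things look just like the part that bears reader_mark: the one meant starts nearest to the robot's base.

How it is judged:
By the outcome, as a careful person would: the job done as asked, in the order asked, and still so for the second after the job is handed in, while the arm keeps its last pose, push and grip.
It also fails if it takes over 61 s, if anything falls off the work surface, if the arm or the gripper's body presses on something with over 40 N, if the wrist force passes 120 N, or if a joint passes its speed limit or range.

## Working session

There is one attempt and no reset: what is moved stays moved. The work goes in short steps, Python scripts to look and compute and a tool call to move; the robot and the scene stay as the last step left them, time stands still between calls to the robot, and variables do not carry over. Pictures are saved under pics/ and viewed, and the job is handed in when it is done.

Besides the shell and the picture viewer there is one more tool, called after "Request:" as name(argument=value, ...) on one line, values as JSON. play_rows: Moves the arm, as the interface text tells. Its arguments: {"type":"object","properties":{"rows":{"type":"array"},"force":{"type":"number"}},"required":["rows"]}

```bash
ls; mkdir -p pics
python3 - <<'E'
from workcell import readout, camera, camera_info, manip
import cv2
o=readout.get_obs();print(o); print(manip.hold_point_z)
for n in ["scene","top","wrist"]:
    i=camera_info(n);print(n,i)
    cv2.imwrite(f"pics/{n}0.png",camera(n))
E
```

```text
pics
{'clock': 0.0, 'joint_pos': array([-1.31061174,  0.3328533 , -0.06471726,  1.46097343,  0.02160679,
        1.3498833 , -0.08851171]), 'joint_velocities': array([-6.70881697e-04, -1.53858854e-04, -5.95488451e-05, -5.64460668e-04,
        6.77780796e-04, -5.67169060e-04, -5.59173387e-04]), 'tau': array([ 2.38520588e-04, -6.25443077e+01,  4.97620110e-02, -3.91622257e+01,
        1.64012419e-02,  9.57601180e-03,  2.33903376e-05]), 'position': array([0.17428482, 0.59980786, 0.23051224]), 'ee_rot': array([ 7.99688506e-01,  6.00414680e-01, -5.47280179e-04,  4.53447927e-04]), 'ft_force': array([0.59844888, 0.00888904, 1.03991288]), 'torque': array([ 0.03147198, -0.02009944,  0.04646018]), 'grip_width': 1.0004534534073541}
0.0187
scene {'fx': 438.7166838605064, 'fy': 438.7166838605064, 'cx': 321.767596664383, 'cy': 235.07115393098198, 'world_from_camera': array([[-0.31588071, -0.53646234,  0.78257749,  1.32815887],
       [ 0.94851303, -0.15830291,  0.27434142,  0.12758098],
       [-0.02328954,  0.82894411,  0.55884636,  0.58616035],
       [ 0.        ,  0.        ,  0.        ,  1.        ]])}
top {'fx': 529.3109794103299, 'fy': 529.3109794103299, 'cx': 316.126262231134, 'cy': 238.41545966717686, 'world_from_camera': array([[-0.02720057,  0.98905935, -0.14498872,  0.44349656],
       [-0.99960994, -0.02599363,  0.01021264, -0.11527292],
       [ 0.00633212,  0.14520995,  0.9893806 ,  1.21956268],
       [ 0.        ,  0.        ,  0.        ,  1.        ]])}
wrist {'fx': 371.64829954431775, 'fy': 371.64829954431775, 'cx': 320.0153921236299, 'cy': 236.1203514606608, 'world_from_camera': array([[ 0.28014801, -0.9122787 , -0.29877193,  0.09703402],
       [ 0.95995543,  0.26570437,  0.08880742,  0.62274852],
       [-0.00163211, -0.31168696,  0.95018344,  0.37188642],
       [ 0.        ,  0.        ,  0.        ,  1.        ]])}
```

View pics/scene0.png

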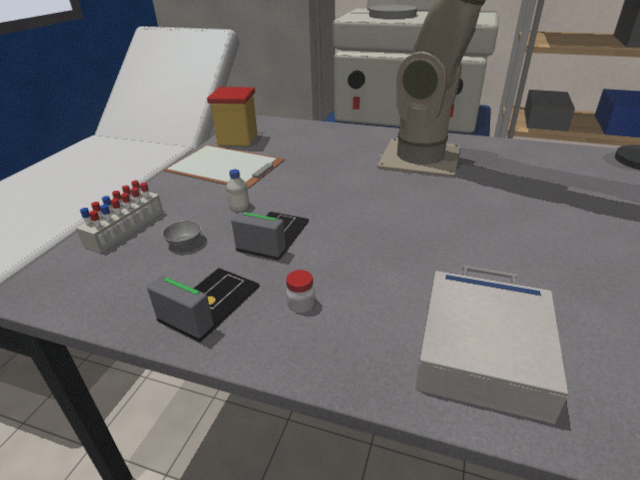

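View pics/top0.png

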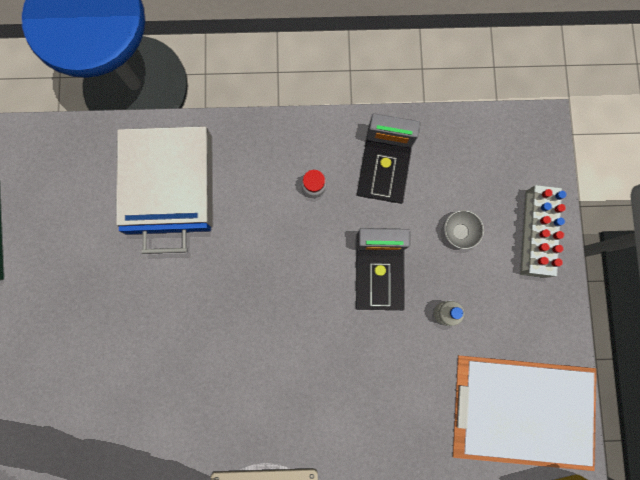

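View pics/wrist0.png

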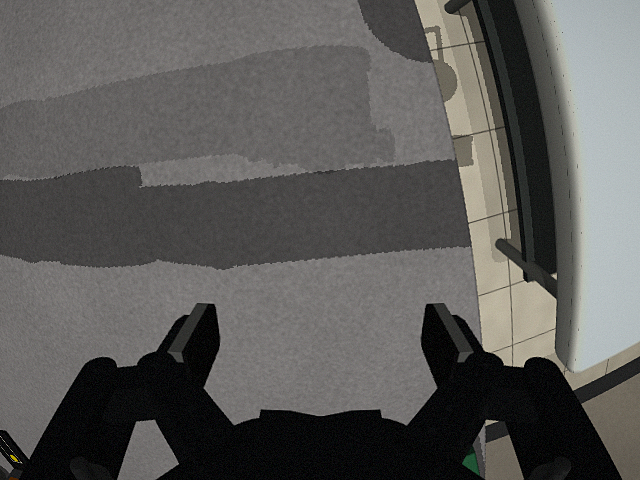

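The views show the cabinet at top-view (165,180) with its handle at (165,250). The two readers are at (380,270) and (385,162), and the lower one is nearer the robot. The bottle is at (452,313), the jar at (314,183) and the dish at (463,230). Next I'll measure.

```bash
cat > h.py <<'E'
import numpy as np, cv2
from workcell import readout, camera, camera_info, manip
def ray(n,px,info=None):
    i=info or camera_info(n); T=i["world_from_camera"]
    a=(px[0]-i["cx"])/i["fx"]; b=(px[1]-i["cy"])/i["fy"]
    if n=="wrist":
        r=np.hypot(a,b); s=np.sin(r)/r if r>1e-9 else 1
        d=np.array([a*s,-b*s,-np.cos(r)])
    else: d=np.array([a,-b,-1.])
    return T[:3,3],T[:3,:3]@d
def onz(n,px,z,info=None):
    o,d=ray(n,px,info); return o+d*(z-o[2])/d[2]
def blobs(m,amin=20):
    c,_=cv2.findContours(m.astype(np.uint8),cv2.RETR_EXTERNAL,cv2.CHAIN_APPROX_NONE)
    return [k for k in c if cv2.contourArea(k)>=amin]
def cen(k):
    M=cv2.moments(k); return M["m10"]/M["m00"],M["m01"]/M["m00"]
E
python3 - <<'E'
from h import *
im=cv2.imread("pics/top0.png"); hsv=cv2.cvtColor(im,cv2.COLOR_BGR2HSV)
H,S,V=cv2.split(hsv)
y=(H>22)&(H<35)&(S>150)&(V>120)
for k in blobs(y): print("yellow",cen(k),onz("top",cen(k),.008),cv2.contourArea(k))
sc=cv2.imread("pics/scene0.png");h2=cv2.cvtColor(sc,cv2.COLOR_BGR2HSV);a,b,c=cv2.split(h2)
for k in blobs((a>20)&(a<35)&(b>150)&(c>120),5): print("yellow scene",cen(k),onz("scene",cen(k),.008))
bl=(H>105)&(H<125)&(S>150)
for k in blobs(bl,60):
    r=cv2.minAreaRect(k);print("blue",r,[onz("top",p,.06).round(4)[:2].tolist() for p in cv2.boxPoints(r)])
w=(V>190)&(S<40); w[:, :100]=0; w[:, 215:]=0
for k in blobs(w,1000):
    r=cv2.minAreaRect(k);P=cv2.boxPoints(r);print("cab",r,[onz("top",p,.07).round(4)[:2].tolist() for p in P])
for nm,px,z in [("jar",(314,181),.065),("dish",(463,230),.035),("bottle",(456,313),.105)]: print(nm,onz("top",px,z))
for nm,x0,y0,x1,y1 in [("cab",105,110,225,265),("reader",340,215,420,320)]:
    cv2.imwrite(f"pics/{nm}1.png",cv2.resize(im[y0:y1,x0:x1],None,fx=5,fy=5,interpolation=cv2.INTER_NEAREST)[:600,:800] if nm!="cab" else cv2.resize(im[200:265,105:225],None,fx=6,fy=6,interpolation=cv2.INTER_NEAREST))
E
```

```text
yellow (379.9357142857143, 270.0904761904762) [ 0.54374757 -0.27218338  0.008     ] 70.0
yellow (385.46875, 162.12239583333331) [ 0.79907537 -0.29671961  0.008     ] 64.0
yellow scene (211.08045977011494, 299.6609195402299) [ 0.79377517 -0.29240733  0.008     ]
blue ((455.5, 313.0), (10.0, 11.0), 90.0) [[0.4528, -0.4143], [0.4522, -0.4382], [0.4307, -0.4368], [0.4313, -0.4129]]
blue ((164.00131225585938, 228.03567504882812), (8.209051132202148, 90.08541870117188), 87.95458984375) [[0.6537, 0.3092], [0.6558, 0.1099], [0.6373, 0.1093], [0.6353, 0.308]]
blue ((160.9901123046875, 216.19387817382812), (3.546541929244995, 70.12480926513672), 88.15238952636719) [[0.6759, 0.2942], [0.677, 0.1386], [0.6689, 0.1383], [0.6679, 0.2937]]
blue ((83.0, 38.5), (77.0, 122.0), 90.0) [[1.2006, 0.5518], [1.194, 0.2643], [1.0011, 0.2605], [1.0079, 0.5415]]
cab ((161.0, 175.5), (97.0, 88.0), 90.0) [[0.8781, 0.3157], [0.8732, 0.1172], [0.6504, 0.1165], [0.6555, 0.3096]]
jar [ 0.74277341 -0.12596501  0.065     ]
dish [ 0.62763542 -0.46150993  0.035     ]
bottle [ 0.44176496 -0.41454384  0.105     ]
```

View pics/cab1.png

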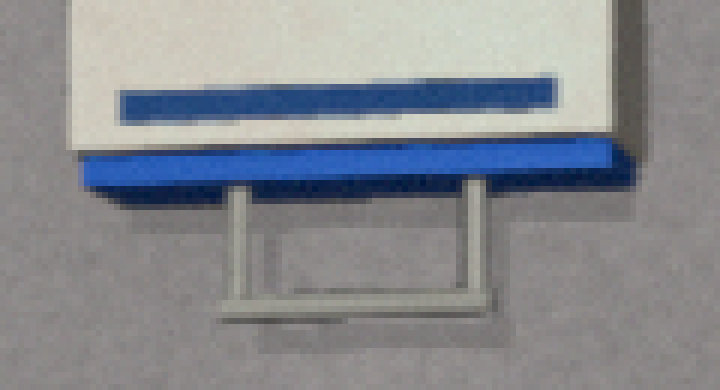

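View pics/reader1.png

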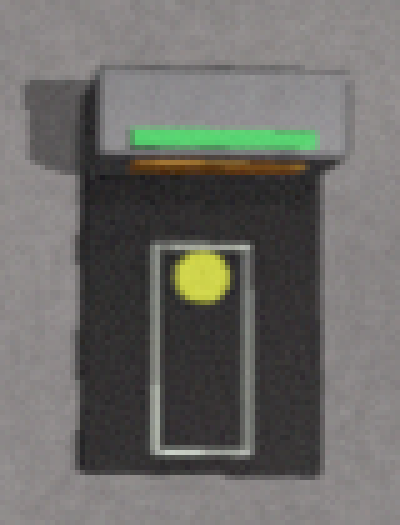

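Run:
```python
from h import *
C=lambda x,y:(105+x/6-.5,200+y/6-.5)
R=lambda x,y:(340+x/5-.5,215+y/5-.5)
L,Rr=onz("top",C(219,307),.045),onz("top",C(492,300),.045)
print("bar",L,Rr,(L+Rr)/2,np.linalg.norm(L-Rr))
def line(a,b,n):
    d=(a-b)[:2]; print(n,np.degrees(np.arctan2(-d[0],d[1])),np.linalg.norm(d),(a+b)/2)
line(L,Rr,"baryaw")
line(onz("top",C(85,187),.06),onz("top",C(612,168),.06),"paneledge")
line(onz("top",C(70,150),.07),onz("top",C(612,133),.07),"cabedge")
line(onz("top",C(120,107),.07),onz("top",C(557,93),.07),"stripe")
P=[onz("top",R(*p),.008) for p in [(156,246),(250,246),(248,452),(156,453)]]
for a,b in [(0,1),(3,2)]: line(P[a],P[b],"o")
d=(P[0]+P[1]-P[2]-P[3])[:2]/2; print(d,np.linalg.norm(d),np.degrees(np.arctan2(d[1],d[0])), sum(P)/4)
im=cv2.imread("pics/top0.png")
g=cv2.cvtColor(im,cv2.COLOR_BGR2HSV); H,S,V=cv2.split(g)
for k in blobs((H>50)&(H<75)&(S>120)&(V>120),20):
    r=cv2.minAreaRect(k);bp=[onz("top",p,.085).round(4) for p in cv2.boxPoints(r)];print(r,[b.tolist() for b in bp])
# plate edges
m=np.zeros_like(V,bool); m[215:320,340:420]=(V[215:320,340:420]<75)
for k in blobs(m,500):
    print(cv2.minAreaRect(k),cv2.contourArea(k))
```

```text
bar [0.59827607 0.26385671 0.045     ] [0.59822375 0.16257967 0.045     ] [0.59824991 0.21321819 0.045     ] 0.10127704889285488
baryaw -0.02959553582614925 0.10127704889285488 [0.59824991 0.21321819 0.045     ]
paneledge 0.6004006075115762 0.19410556289189973 [0.64325647 0.21221051 0.06      ]
cabedge 0.33461218915652363 0.19823678407968912 [0.65499309 0.21232928 0.07      ]
stripe 0.38230834148079657 0.1601373904285525 [0.67050579 0.21351253 0.07      ]
o -1.5230340710990284 0.04325850473028266 [ 0.55844601 -0.27322194  0.008     ]
o -0.9338102898281389 0.04187151457776594 [ 0.46430482 -0.26854971  0.008     ]
[ 0.09414119 -0.00467223] 0.0942570619670791 -2.8412578982781653 [ 0.51137541 -0.27088582  0.008     ]
((384.0, 242.5), (3.0, 36.0), 90.0) [[0.6013, -0.2348, 0.085], [0.5992, -0.3129, 0.085], [0.5927, -0.3125, 0.085], [0.5947, -0.2346, 0.085]]
((394.01507568359375, 129.41444396972656), (34.69913101196289, 3.359849452972412), 10.007980346679688) [[0.8556, -0.2691, 0.085], [0.8633, -0.2707, 0.085], [0.8473, -0.3465, 0.085], [0.8397, -0.3448, 0.085]]
((380.5, 270.0), (78.0, 51.0), 90.0) 2877.0
```

Request:
play_rows(rows=[[[35, -32, -6], [0, 0, -6], 40], [[35, -32, -6], [0, 0, -6], 40], [[35, -32, -6], [0, 0, -6], 40], [[35, -32, -6], [0, 0, -6], 40], [[35, -32, -6], [0, 0, -6], 40], [[35, -32, -6], [0, 0, -6], 40], [[35, -32, -6], [0, 0, -6], 40], [[35, -32, -6], [0, 0, -6], 40], [[35, -32, -6], [0, 0, -6], 40], [[35, -32, -6], [0, 0, -6], 40], [[35, -32, -6], [0, 0, -6], 40], [[35, -32, -6], [0, 0, -7], 40]])

```text
clock: 1.65
position: [0.5953, 0.2151, 0.159]
ee_rot: [1.0, 0.005, -0.0, 0.0]
ft_force: [0.2, -0.8, -0.4]
grip_width: 0.471
```

```bash
cat > s.py <<'E'
from h import *
import sys
from scipy.spatial.transform import Rotation as Ro
o=readout.get_obs()
x=Ro.from_quat(o["ee_rot"]).as_matrix()
print("t",round(o["clock"],2),"pos",o["position"].round(4),"xang",np.degrees(np.arctan2(x[1,0],x[0,0])).round(2),"z",x[:,2].round(3),"g",round(o["grip_width"],3),"f",o["ft_force"].round(1),"j",o["joint_pos"].round(2))
for n in sys.argv[1:]:
    c,t=n.split(":"); 
    import json
    i=camera_info(c); cv2.imwrite(f"pics/{t}.png",camera(c)); np.save(f"pics/{t}.npy",i,allow_pickle=True)
E
python3 s.py wrist:w1
```

```text
t 1.65 pos [0.5953 0.2151 0.159 ] xang 0.6 z [-0. -0. -1.] g 0.471 f [ 0.2 -0.8 -0.4] j [-0.72  0.41  0.39  1.55 -0.16  1.21 -0.29]
```

View pics/w1.png

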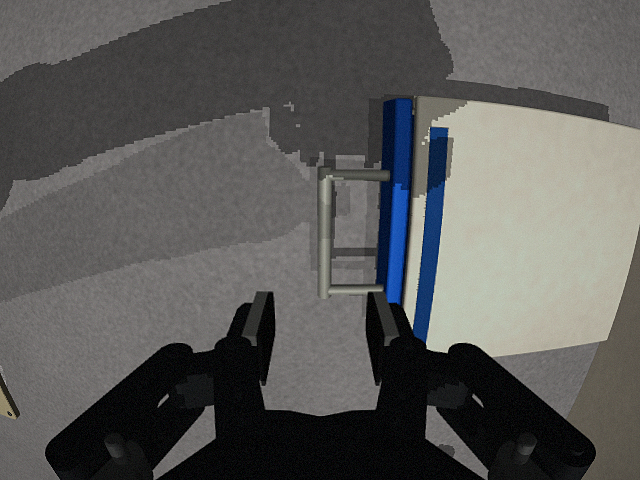

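The wrist view shows the bar running from (325,168) to (323,297), with the panel to its right.

Run:
```python
from h import *
i=np.load("pics/w1.npy",allow_pickle=True).item()
for p in [(325,168),(323.5,297),(325,232)]: print(onz("wrist",p,.045,i).round(4))
```

```text
[0.5976 0.2612 0.045 ]
[0.5978 0.1623 0.045 ]
[0.5982 0.2149 0.045 ]
```

Request:
play_rows(rows=[[[2.5, -2, -30], [0, 0, -0.5], 40], [[0, 0, -35], [0, 0, 0], 40], [[0, 0, -35], [0, 0, 0], 40], [[0, 0, -20], [0, 0, 0], 40], [[0, 0, -11], [0, 0, 0], 40], [[0, 0, 0], [0, 0, 0], 5], [[0, 0, 0], [0, 0, 0], 5], [[0, 0, 0], [0, 0, 0], 5], [[0, 0, 0], [0, 0, 0], 5]], force=40)

```text
clock: 2.82
position: [0.5977, 0.2144, 0.0295]
ee_rot: [1.0, 0.003, 0.001, -0.0]
ft_force: [0.2, -0.5, 5.7]
grip_width: 0.097
```

```bash
python3 s.py wrist:w2
```

```text
t 2.83 pos [0.5977 0.2144 0.0295] xang 0.3 z [ 0.002  0.001 -1.   ] g 0.097 f [ 0.2 -0.5  5.7] j [-0.69  0.55  0.36  1.65 -0.22  0.98 -0.25]
```

View pics/w2.png

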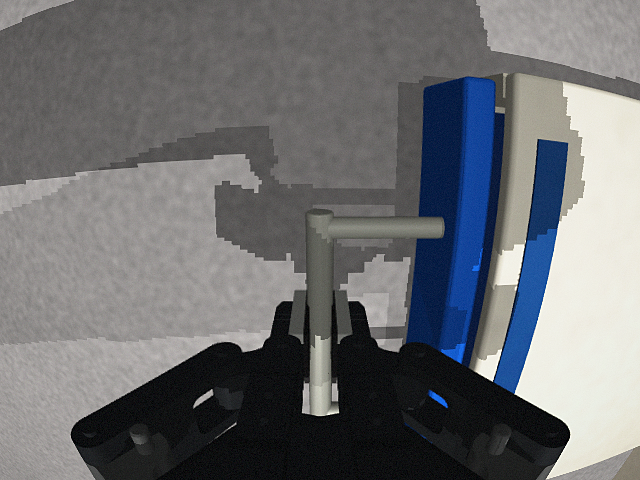

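The bar is between the pads. Pulling.

Request:
play_rows(rows=[[[-10, 0, 0], [0, 0, 0], 5], [[-20, 0, 0], [0, 0, 0], 5], [[-25, 0, 0], [0, 0, 0], 5], [[-25, 0, 0], [0, 0, 0], 5], [[-25, 0, 0], [0, 0, 0], 5], [[-25, 0, 0], [0, 0, 0], 5], [[-15, 0, 0], [0, 0, 0], 5], [[-8, 0, 0], [0, 0, 0], 5], [[-4, 0, 0], [0, 0, 0], 5], [[-4, 0, 0], [0, 0, 0], 5], [[-2, 0, 0], [0, 0, 0], 5], [[0, 0, 0], [0, 0, 0], 5]])

```text
clock: 4.38
position: [0.4383, 0.213, 0.0295]
ee_rot: [1.0, 0.001, 0.005, -0.0]
ft_force: [20.0, -3.9, -8.0]
grip_width: 0.101
```

```bash
python3 s.py wrist:w3 top:t3
```

```text
t 4.38 pos [0.4383 0.213  0.0295] xang 0.17 z [ 0.009  0.001 -1.   ] g 0.101 f [20.  -3.9 -8. ] j [-0.88  0.26  0.36  2.05 -0.12  0.85 -0.45]
```

View pics/w3.png

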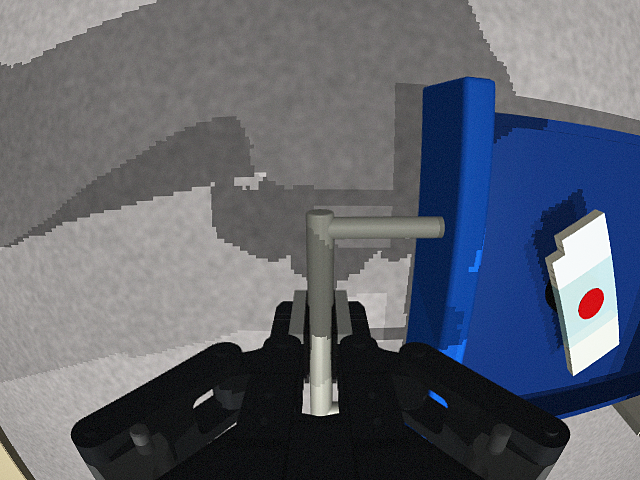

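View pics/t3.png

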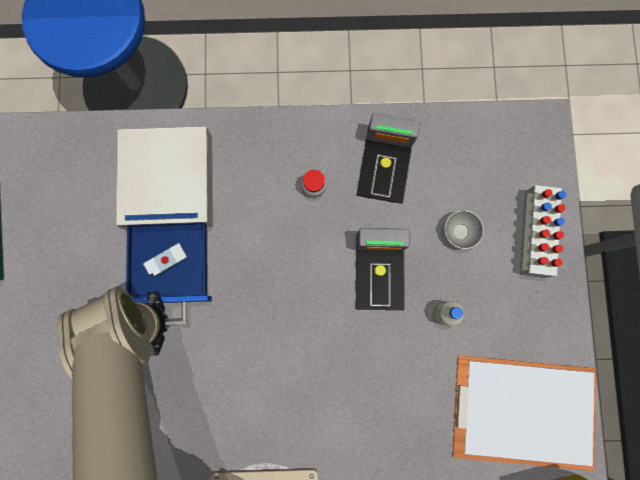

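The tray is at its stop: it travelled 159 mm and the pull force rose to 20 N. The slide is visible with its notch at wrist pixel (560,245), so the label end points roughly toward +y. Releasing and rising.

Request:
play_rows(rows=[[[3, 0, 0], [0, 0, 0], 5], [[0, 0, 0], [0, 0, 0], 36], [[0, 0, 0], [0, 0, 0], 36], [[0, 0, 0], [0, 0, 0], 36], [[0, 0, 20], [0, 0, 0], 36], [[0, 0, 40], [0, 0, 0], 36], [[0, 0, 50], [0, 0, 0], 60], [[10, 0, 40], [0, 0, 7], 60], [[35, 0, 0], [0, 0, 7], 60], [[40, 0, 0], [0, 0, 7], 60], [[40, 0, 0], [0, 0, 6], 60], [[10, 0, 0], [0, 0, 0], 60]])

```text
clock: 5.98
position: [0.5732, 0.2136, 0.1776]
ee_rot: [0.972, 0.236, -0.0, 0.001]
ft_force: [0.2, -0.0, 0.3]
grip_width: 0.699
```

```bash
python3 s.py wrist:w4 top:t4
```

```text
t 5.97 pos [0.5732 0.2136 0.1776] xang 27.27 z [-0.    -0.001 -1.   ] g 0.699 f [ 0.2 -0.   0.3] j [-0.76  0.35  0.41  1.59 -0.14  1.23  0.15]
```

View pics/w4.png

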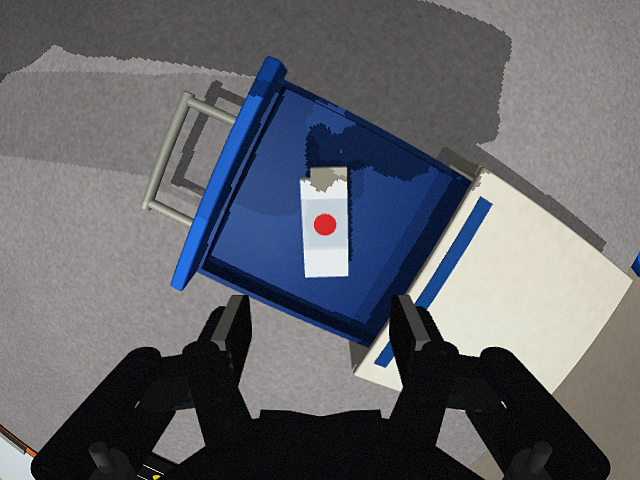

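Run:
```python
from h import *
i=np.load("pics/w4.npy",allow_pickle=True).item()
im=cv2.imread("pics/w4.png");H,S,V=cv2.split(cv2.cvtColor(im,cv2.COLOR_BGR2HSV))
for k in blobs(((H<10)|(H>170))&(S>120)&(V>70),30): print("red",cen(k),onz("wrist",cen(k),.038,i).round(4))
it=np.load("pics/t3.npy",allow_pickle=True).item()
im=cv2.imread("pics/t3.png");H,S,V=cv2.split(cv2.cvtColor(im,cv2.COLOR_BGR2HSV))
m=((H<10)|(H>170))&(S>120)&(V>70); m[:,220:]=0
for k in blobs(m,5): print("red top",cen(k),onz("top",cen(k),.038,it).round(4))
```

```text
red (324.56451612903226, 224.20136852394913) [0.5768 0.2134 0.038 ]
red top (164.2471264367816, 259.8045977011494) [0.5772 0.2138 0.038 ]
```

The slide is nearly aligned with the jaws. Its red spot is at (325,224), the notch at the upper left (305,175), and the plain end at row 276.

Run:
```python
from h import *
i=np.load("pics/w4.npy",allow_pickle=True).item()
im=cv2.imread("pics/w4.png")
cv2.imwrite("pics/w4z.png",cv2.resize(im[150:290,270:380],None,fx=4,fy=4,interpolation=cv2.INTER_NEAREST))
```

```text
(no output)
```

View pics/w4z.png

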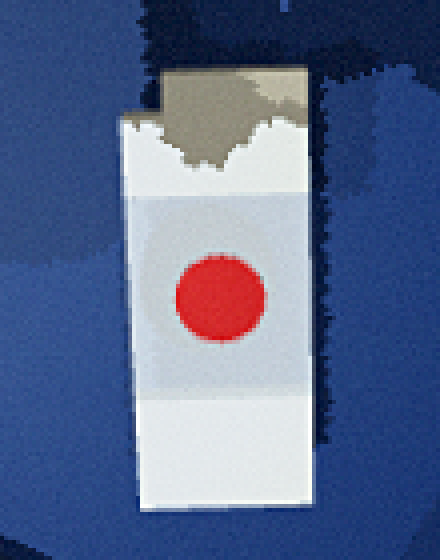

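Run:
```python
from h import *
i=np.load("pics/w4.npy",allow_pickle=True).item()
f=lambda x,y:onz("wrist",(270+x/4-.5,150+y/4-.5),.038,i)
a,b,c,d,n=f(309,69),f(314,504),f(141,510),f(122,117),f(161,70)
ang=lambda u:np.degrees(np.arctan2(u[1],u[0])).round(2)
print("right",ang(a-b),np.linalg.norm(a-b),"left",ang(d-c),np.linalg.norm(d-c),"end",ang(c-b)-90,np.linalg.norm(b-c), "top",ang(n-a)-90,np.linalg.norm(n-a))
e=(b+c)/2
for an in (ang(a-b),):
    u=np.array([np.cos(np.radians(an)),np.sin(np.radians(an)),0]); print("centre",e+u*.045, "right mid + 18",(a+b)/2+.018*np.array([-u[1],u[0],0]))
```

```text
right 119.06 0.08984582253785503 left 119.04 0.08185933097853654 end -240.65 0.035885967291548776 top -242.23 0.028071564413245646
centre [0.57694758 0.21351181 0.038     ] right mid + 18 [0.57688783 0.21349494 0.038     ]
```

Both checks agree: yaw 119.05°, centre (0.5769, 0.2135), size 90 × 36 mm. Descending to grasp.

Request:
play_rows(rows=[[[3.7, 0, -30], [0, 0, 1.8], 56], [[0, 0, -40], [0, 0, 0], 56], [[0, 0, -40], [0, 0, 0], 56], [[0, 0, -25], [0, 0, 0], 56], [[0, 0, -14], [0, 0, 0], 56], [[0, 0, -8], [0, 0, 0], 56], [[0, 0, 0], [0, 0, 0], 56]])

```text
clock: 6.95
position: [0.5755, 0.2144, 0.0217]
ee_rot: [0.968, 0.251, 0.0, -0.0]
ft_force: [0.9, -0.4, -0.1]
grip_width: 0.656
```

```bash
python3 s.py wrist:w5
```

```text
t 6.95 pos [0.5755 0.2144 0.0217] xang 29.1 z [ 0.  0. -1.] g 0.656 f [ 0.9 -0.4 -0.1] j [-0.71  0.52  0.36  1.71 -0.22  0.95  0.24]
```

View pics/w5.png

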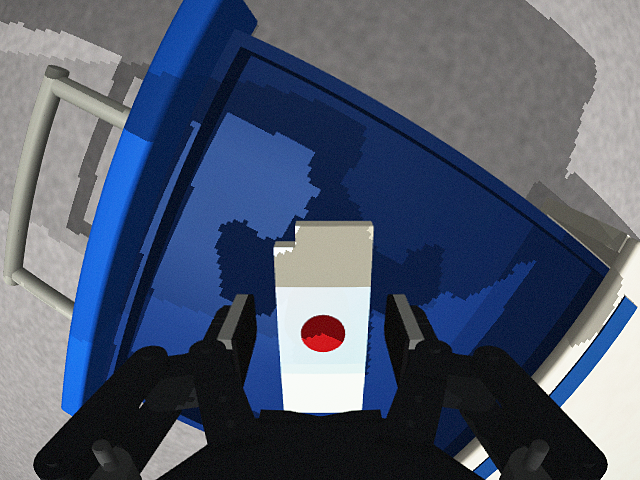

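Request:
play_rows(rows=[[[1.4, -0.9, -2], [0, 0, 0], 50], [[0, 0, 0], [0, 0, 0], 42], [[0, 0, 0], [0, 0, 0], 30], [[0, 0, 0], [0, 0, 0], 30], [[0, 0, 0], [0, 0, 0], 30], [[0, 0, 0], [0, 0, 0], 30]], force=35)

```text
clock: 7.75
position: [0.5773, 0.2132, 0.0198]
ee_rot: [0.968, 0.251, 0.0, -0.0]
ft_force: [-0.7, -1.7, 5.5]
grip_width: 0.412
```

```bash
python3 s.py wrist:w6
```

```text
t 7.75 pos [0.5773 0.2132 0.0198] xang 29.09 z [ 0.001  0.    -1.   ] g 0.412 f [-0.7 -1.7  5.5] j [-0.71  0.53  0.36  1.71 -0.22  0.94  0.24]
```

View pics/w6.png

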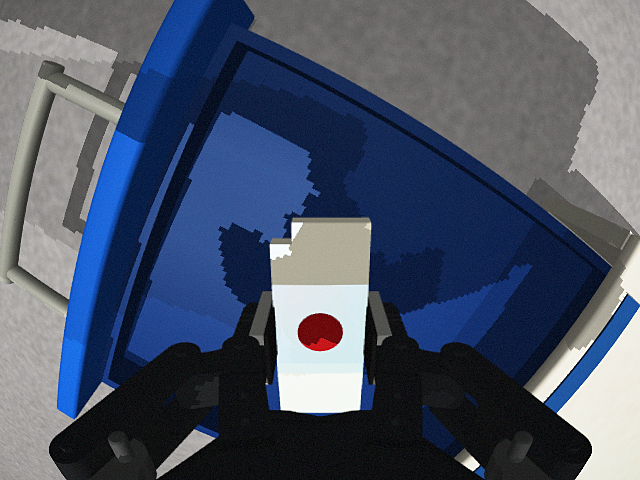

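The pads hold the slide's clear middle, with an opening of about 35 mm. Lifting.

Request:
play_rows(rows=[[[0, 0, 4], [0, 0, 0], 30], [[0, 0, 10], [0, 0, 0], 30], [[0, 0, 20], [0, 0, 0], 30], [[0, 0, 30], [0, 0, 0], 30], [[0, 0, 40], [0, 0, 0], 30], [[0, 0, 40], [0, 0, 0], 30], [[0, 0, 20], [0, 0, 0], 30], [[0, 0, 0], [0, 0, 0], 30]])

```text
clock: 8.8
position: [0.578, 0.2136, 0.1861]
ee_rot: [0.968, 0.251, 0.002, -0.001]
ft_force: [-0.0, 0.2, -1.0]
grip_width: 0.41
```

```bash
python3 s.py wrist:w7 scene:s7
```

```text
t 8.8 pos [0.578  0.2136 0.1861] xang 29.09 z [ 0.004  0.002 -1.   ] g 0.41 f [-0.   0.2 -1. ] j [-0.75  0.35  0.41  1.57 -0.14  1.25  0.19]
```

View pics/w7.png

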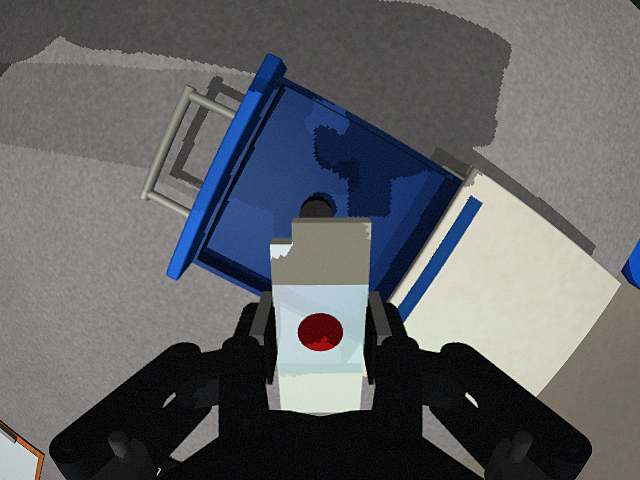

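View pics/s7.png

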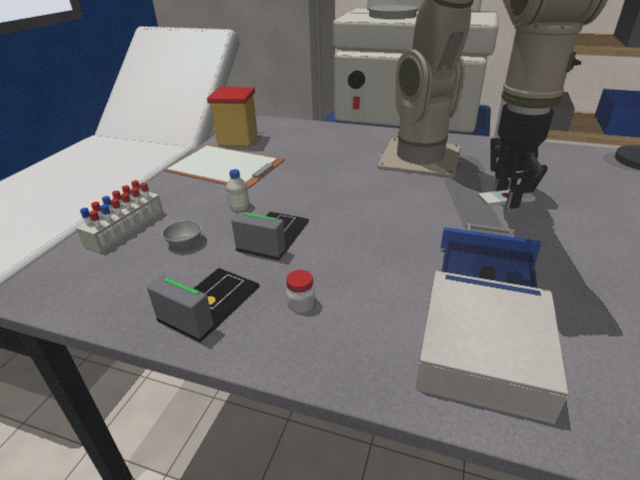

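The slide is held level and the riser is empty. Moving to a viewing pose short of the near reader while turning.

Request:
play_rows(rows=[[[-6, -20, 3], [0, 0, -4], 30], [[-10, -30, 3], [0, 0, -7], 30], [[-10, -32, 3], [0, 0, -8], 30], [[-10, -32, 3], [0, 0, -8], 30], [[-10, -32, 3], [0, 0, -8], 30], [[-10, -32, 0], [0, 0, -8], 30], [[-10, -32, 0], [0, 0, -8], 30], [[-10, -32, 0], [0, 0, -8], 30], [[-10, -32, 0], [0, 0, -8], 30], [[-10, -32, 0], [0, 0, -8], 30], [[-10, -32, 0], [0, 0, -8], 30], [[-10, -32, 0], [0, 0, -8], 30]])

```text
clock: 10.4
position: [0.4599, -0.1575, 0.1974]
ee_rot: [0.856, -0.516, -0.001, 0.0]
ft_force: [0.0, -1.0, -0.9]
grip_width: 0.41
```

Request:
play_rows(rows=[[[-10, -32, 0], [0, 0, -8], 30], [[-10, -32, 0], [0, 0, -8], 30], [[-10, -32, 0], [0, 0, -8], 30], [[-6, -20, 0], [0, 0, -5], 30], [[0, -6, 0], [0, 0, -1], 30], [[0, 0, 0], [0, 0, 0], 30], [[0, 0, 0], [0, 0, 0], 30]])

```text
clock: 11.28
position: [0.4255, -0.2776, 0.1981]
ee_rot: [-0.696, 0.718, 0.0, -0.0]
ft_force: [-0.6, 0.2, 0.0]
grip_width: 0.411
```

```bash
python3 s.py wrist:w8
```

```text
t 11.28 pos [ 0.4255 -0.2776  0.1981] xang -91.73 z [-0.  0. -1.] g 0.411 f [-0.6  0.2  0. ] j [-0.38  0.11  0.94  1.85 -0.1   1.23 -1.01]
```

View pics/w8.png

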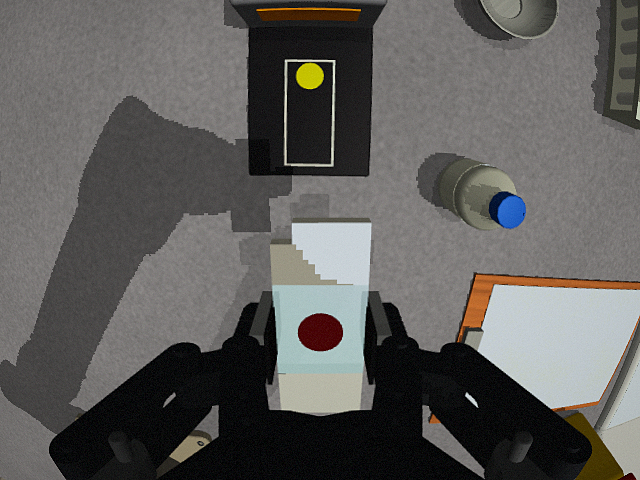

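The mark is at (310,76). The white outline's corners are about (285,60), (334,60), (334,165) and (285,165).

Run:
```python
from h import *
i=np.load("pics/w8.npy",allow_pickle=True).item()
im=cv2.imread("pics/w8.png");H,S,V=cv2.split(cv2.cvtColor(im,cv2.COLOR_BGR2HSV))
y=(H>22)&(H<35)&(S>150)&(V>120);y[150:]=0
for k in blobs(y): print("mark",cen(k),onz("wrist",cen(k),.008,i).round(4),cv2.contourArea(k))
m=(V>150)&(S<60);m[:,:255]=0;m[:,365:]=0;m[:50]=0;m[172:]=0
for k in blobs(m,300):
    q=cv2.approxPolyDP(k,6,True)[:,0]; print(q.tolist())
    P=[onz("wrist",p,.008,i) for p in q.astype(float)]; print(np.round(P,4).tolist())
    W=np.array([onz("wrist",p,.008,i)[:2] for p in k[:,0].astype(float)])
    r=cv2.minAreaRect((W*1000).astype(np.float32)); print(r)
    print("mark scene/top:0.5437,-0.2722")
TZ=readout.get_obs()["position"][2]
h=((H<10)|(H>170))&(S>120); h[:,:280]=0;h[:,360:]=0;h[:300]=0;h[370:]=0
for k in blobs(h): print("spot",onz("wrist",cen(k),TZ+.0182,i).round(4))
for p in [(292,219),(371,220),(362,410)]: print(onz("wrist",p,TZ+.0182,i).round(4))
cv2.imwrite("pics/w8z.png",cv2.resize(im[200:420,250:390],None,fx=2.7,fy=2.7))
```

```text
mark (309.4343623323979, 75.53850951044589) [ 0.5434 -0.2717  0.008 ] 534.5
[[285, 60], [284, 163], [332, 165], [334, 60]]
[[0.5586, -0.2508, 0.008], [0.466, -0.2462, 0.008], [0.4627, -0.2891, 0.008], [0.5569, -0.2935, 0.008]]
((510.5531005859375, -270.04437255859375), (43.769264221191406, 94.67730712890625), 87.49764251708984)
mark scene/top:0.5437,-0.2722
spot [ 0.4254 -0.2772  0.2164]
[ 0.4713 -0.269   0.2164]
[ 0.4701 -0.2962  0.2164]
[ 0.3811 -0.2948  0.2164]
```

View pics/w8z.png

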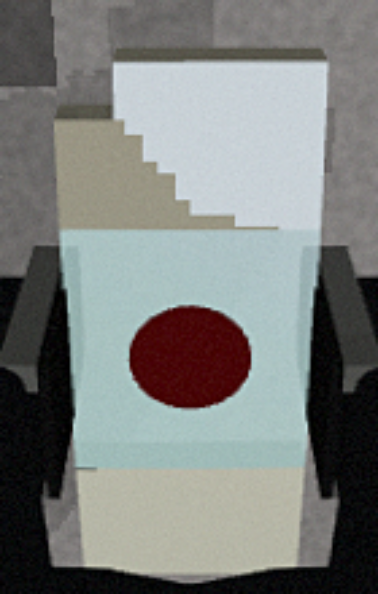

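Request:
play_rows(rows=[[[15, 2, 0], [0, 0, -0.8], 30], [[25, 2, 0], [0, 0, 0], 30], [[25, 2, 0], [0, 0, 0], 30], [[15, 1, 0], [0, 0, 0], 30], [[5, 0, -10], [0, 0, 0], 30], [[0, 0, -25], [0, 0, 0], 30], [[0, 0, -30], [0, 0, 0], 30], [[0, 0, -30], [0, 0, 0], 30], [[0, 0, -15], [0, 0, 0], 30], [[0, 0, 0], [0, 0, 0], 30], [[0, 0, 0], [0, 0, 0], 30]])

```text
clock: 12.7
position: [0.5104, -0.2722, 0.0894]
ee_rot: [-0.69, 0.724, -0.001, 0.0]
ft_force: [-0.3, 0.5, -0.6]
grip_width: 0.412
```

```bash
python3 s.py wrist:w9 scene:s9 top:t9
```

```text
t 12.7 pos [ 0.5104 -0.2722  0.0894] xang -92.72 z [ 0.001 -0.001 -1.   ] g 0.412 f [-0.3  0.5 -0.6] j [-0.25  0.46  0.83  1.79 -0.38  1.07 -0.9 ]
```

View pics/w9.png

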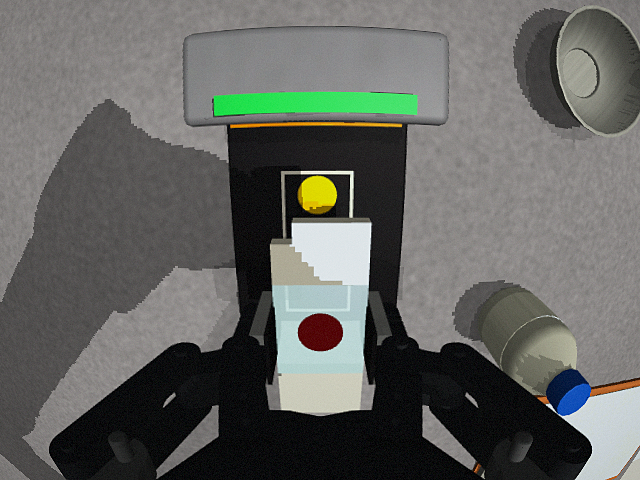

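View pics/s9.png

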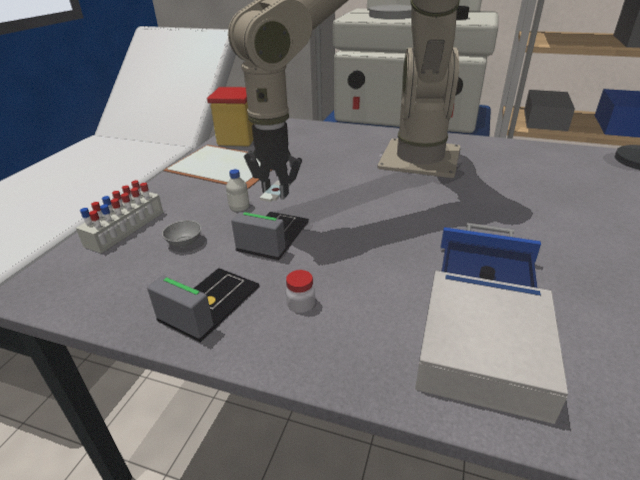

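Run:
```python
from h import *
i=np.load("pics/w9.npy",allow_pickle=True).item()
im=cv2.imread("pics/w9.png");H,S,V=cv2.split(cv2.cvtColor(im,cv2.COLOR_BGR2HSV))
y=(H>22)&(H<35)&(S>150)&(V>70);y[230:]=0
for k in blobs(y):
    W=np.array([onz("wrist",p,.008,i)[:2]*1000 for p in k[:,0].astype(float)],np.float32)
    print("mark",onz("wrist",cen(k),.008,i).round(4),cv2.minEnclosingCircle(W))
for nm,lo,hi,z in [("green",50,75,.085)]:
    for k in blobs((H>lo)&(H<hi)&(S>120)&(V>100),100):
        W=np.array([onz("wrist",p,z,i)[:2]*1000 for p in k[:,0].astype(float)],np.float32); print(nm,cv2.minAreaRect(W))
# dark plate left/right edges & outline left/right edges by rows
f=lambda x,yy,z=.008:onz("wrist",(x,yy),z,i)
g=cv2.cvtColor(im,cv2.COLOR_BGR2GRAY)
for side,x0,x1 in [("outL",272,292),("outR",342,362)]:
    pts=[]
    for r in range(176,216):
        s=g[r,x0:x1].astype(float); 
        if s.max()>110:
            w=np.clip(s-90,0,None); pts.append(f(x0+(w*np.arange(x1-x0)).sum()/w.sum(),r)[:2])
    pts=np.array(pts);p=np.polyfit(pts[:,0],pts[:,1],1);print(side,len(pts),np.degrees(np.arctan(p[0])),np.polyval(p,.5435))
pts=[]
for c in range(288,348):
    s=g[162:184,c].astype(float);w=np.clip(s-100,0,None)
    if w.sum()>0: pts.append(f(c,162+(w*np.arange(22)).sum()/w.sum())[:2])
pts=np.array(pts);p=np.polyfit(pts[:,1],pts[:,0],1);print("top",-np.degrees(np.arctan(p[0])),pts.mean(0))
TZ=.0894+.0182
print("corners",[f(*q,TZ).round(4).tolist() for q in [(292,219),(371,220),(362,410),(279,410),(271,240)]])
```

```text
mark [ 0.544  -0.2716  0.008 ] ((543.8302001953125, -271.5101013183594), 12.124077796936035)
green ((596.5919189453125, -273.8516540527344), (80.27864837646484, 8.173248291015625), 87.37342071533203)
outL 40 -2.585301315860709 -0.25047652645501833
outR 40 -2.738131208405528 -0.2924386861388792
top -2.5328968555214444 [ 0.55622965 -0.27251346]
corners [[0.5562, -0.2643, 0.1076], [0.5546, -0.2916, 0.1076], [0.4656, -0.2886, 0.1076], [0.4675, -0.251, 0.1076], [0.549, -0.2563, 0.1076]]
```

The mark is at (0.5439, -0.2715), the reader yaw is -2.6° and the slide yaw about -2.7°. Final descent with a small correction.

Request:
play_rows(rows=[[[0.5, 2.2, -10], [0, 0, 0], 30], [[0, 0, -20], [0, 0, 0], 30], [[0, 0, -18], [0, 0, 0], 30], [[0, 0, -10], [0, 0, 0], 30], [[0, 0, -4], [0, 0, 0], 30], [[0, 0, 0], [0, 0, 0], 30], [[0, 0, 0], [0, 0, 0], 30], [[0, 0, 0], [0, 0, 0], 30]])

```text
clock: 13.85
position: [0.5108, -0.2696, 0.0268]
ee_rot: [-0.69, 0.724, -0.0, 0.0]
ft_force: [0.7, 0.5, -1.1]
grip_width: 0.411
```

```bash
python3 s.py wrist:w10 scene:s10 top:t10
```

```text
t 13.85 pos [ 0.5108 -0.2696  0.0268] xang -92.7 z [ 0.001 -0.    -1.   ] g 0.411 f [ 0.7  0.5 -1.1] j [-0.21  0.54  0.77  1.83 -0.46  0.96 -0.86]
```

View pics/w10.png

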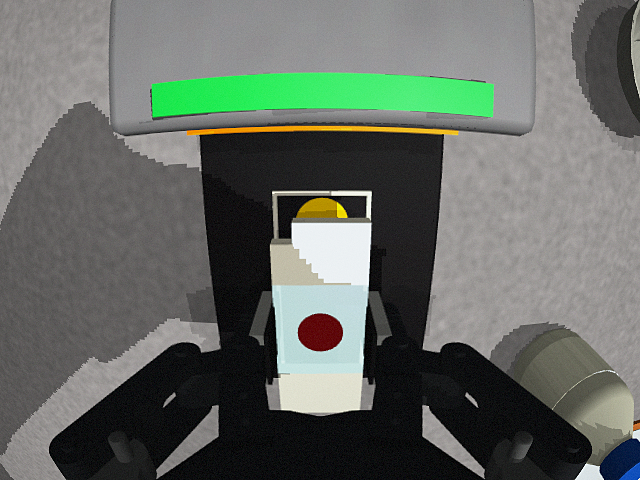

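View pics/s10.png

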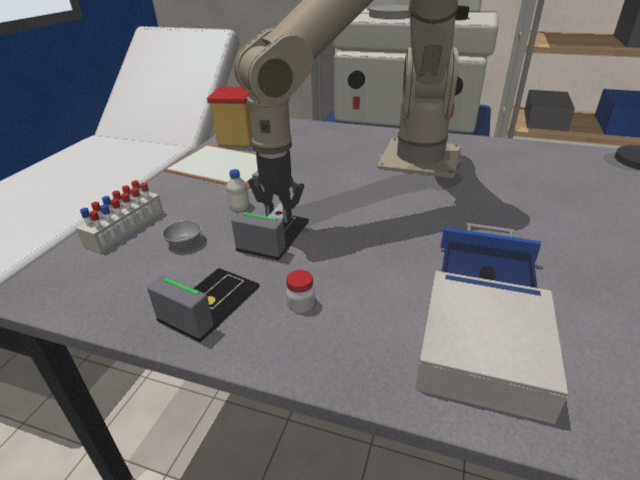

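View pics/t10.png

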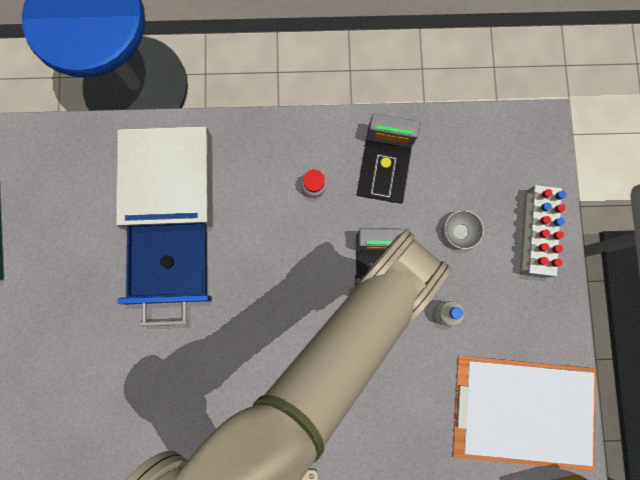

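Run:
```python
from h import *
for n,p in [("w7",[(189,91),(146,196)])]:
    i=np.load(f"pics/{n}.npy",allow_pickle=True).item(); print([onz("wrist",q,.045,i).round(4) for q in p])
for t in ("t3","t10"):
    im=cv2.imread(f"pics/{t}.png");H,S,V=cv2.split(cv2.cvtColor(im,cv2.COLOR_BGR2HSV))
    print(t,(V[300:340,170:176].astype(int).mean(1)).round(0)[10:32])
    for nm,m,z in [("jar/cap",((H<8)|(H>172))&(S>150),.065),("cap",(H>105)&(H<125)&(S>150),.105)]:
        for k in blobs(m,60):
            c=cen(k)
            if 290<c[0]<480 and 150<c[1]<330: print(nm,np.round(c,1))
a,b=cv2.imread("pics/top0.png"),cv2.imread("pics/t10.png")
print("dish diff",cv2.absdiff(a,b)[208:240,455:485].mean(),"jar",cv2.absdiff(a,b)[165:200,295:330].mean(),"bottle",cv2.absdiff(a,b)[295:328,450:470].mean())
i=np.load("pics/t10.npy",allow_pickle=True).item()
print(onz("top",(163,321),.045,i))
```

```text
[array([0.4382, 0.2573, 0.045 ]), array([0.44  , 0.1636, 0.045 ])]
t3 [142. 141. 144. 144. 144. 144. 145. 142. 109.  90.  84. 118. 142. 144.
 129. 110. 132. 134. 131. 131. 133. 131.]
jar/cap [313.3 180.2]
cap [455.8 312.6]
t10 [150. 150. 154. 155. 154. 153. 153. 148. 103.  95.  87. 130. 162. 161.
 136. 118. 133. 136. 143. 150. 150. 152.]
jar/cap [313.4 180.2]
cap [455.9 312.6]
dish diff 8.418055555555556 jar 7.642448979591837 bottle 8.644949494949495
[0.4418074  0.21260892 0.045     ]
```

The tray is at the same pixels as when it was held against its stop, and the jar and bottle have not moved. Handing in.

```bash
python3 s.py; python3 -c "
from workcell import manip; print(manip.hand_in())"
```

```text
t 14.0 pos [ 0.5107 -0.2695  0.0266] xang -92.7 z [ 0. -0. -1.] g 0.41 f [-0.4 -0.3  0. ] j [-0.21  0.54  0.77  1.83 -0.46  0.96 -0.86]
the job is handed in; nothing more can be done
None
```

I pulled the tray out to its stop and left it there, then picked up the slide. I handed in at 14.0 s while holding it over the reader nearest the base. No verdict was given.

**Tray:** it travelled 159 mm, with the pull force rising to 20 N at the stop. The later top picture shows it in the same place.

**Slide:** it is gripped across its clear middle, label side up, with the tool straight down.
- **Height:** its underside is about 30 mm above the base plate. I worked this out from the grasp height rather than measuring it in a picture.
- **Centring:** its centre is within about 1 mm of the target, which puts the label end over the mark at (0.544, -0.2715).
- **Direction:** its yaw is about -2.7°, against -2.6° measured for the reader. Its two long edges, partly hidden by the gripper, read -1.9° and -3.7°, so that figure could be off by about 1°.

**Bottle, jar and dish:** the bottle and jar are at the same pixels in the top view as when the tray was at its stop. For the dish I only compared the first and last top pictures, and the difference was no more than the picture noise.

No check failed. At hand-in the wrist force was near zero and the finger opening was steady at about 35 mm.

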